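# Seat two brass blanks in the nest plate

### The job

On the jeweller's nest plate, push the two loose round brass blanks across its top with the fingertips, one after the other in either order, until each drops into the round recess of its own size and lies flat at the bottom of it. Slide them only: do not lift a blank, flip it or push it off the plate, and leave everything else on the bench where it is. Finish with the gripper clear.

Things in the scene. Friction and masses are not known exactly. Their poses are not given: they have to be found in the camera images.
- nest: Nest plate: a plain aluminium block 220 mm (x) by 200 mm (y) by 30 mm high, fixed to the bench; its flat top is 30 mm above its origin, which is the centre of its underside. z up; its yaw changes from start to start. Two round recesses 6 mm deep with upright walls and a dark lining on the floor are sunk in the top, 100 mm apart along y, both 30 mm to +x of the middle. Small flush screw heads mark the four corners.
- big_recess (a point): Centre of the mouth of the large recess, level with the plate's top. 45 mm across, 6 mm deep. At (30, 50, 30) mm in the plate's frame.
- small_recess (a point): Centre of the mouth of the small recess, level with the plate's top. 33 mm across, 6 mm deep. At (30, -50, 30) mm in the plate's frame.
- big_blank: Large brass blank: a plain flat disc 42 mm across and 6 mm thick, about 50 to 100 g. Loose, lying flat on the plate's top in the half on the plate's -x side, at either side (+y or -y). Origin: centre of its underside, z up. Flush with the top of the plate when seated in the large recess (its origin then 6 mm below the mouth).
- small_blank: Small brass blank: a plain flat disc 30 mm across and 6 mm thick, about 25 to 50 g. Loose, lying flat on the plate's top in the half on the plate's -x side, opposite the large one. Origin: centre of its underside, z up. Flush with the top of the plate when seated in the small recess (its origin then 6 mm below the mouth).
- bezel: Bystander: loose steel ring 24 mm across, 8 mm high, standing on the plate's top near the middle of its +x edge. Origin: centre of its underside.
- weight: Bystander: small steel balance weight with a knob, 22 mm across, 28 mm high, standing on the plate's top near its +x, +y corner. Origin: centre of its underside.
- loupe: Bystander: black eye loupe 34 mm across, 34 mm high, standing on the bench just beyond the plate's +x edge, on the -y side. Origin: centre of its underside.
- jar: Bystander: glass jar with a metal cap, 40 mm across, 45 mm high, on the bench just beyond the plate's +x edge, on the +y side. Origin: centre of its underside.
- driver: Bystander: wooden-handled screwdriver 150 mm long, lying on the bench along the plate's +y side. Origin: under its middle, x along it towards the tip.
- pliers: Bystander: small black-handled pliers about 120 mm long, 48 mm wide, 12 mm high, lying on the bench along the plate's -y side. Origin: under the joint, x towards the jaws.
- bench_block: Bystander: square steel bench block 50 by 50 by 18 mm, on the bench well away from the plate. Origin: centre of its underside.
Not all that is in view belongs to the job. Leave any black or green look-alike of the small_blank alone.

How it is judged:
By the outcome, as a careful person would: the job done as asked, in the order asked, and still so for the second after the job is handed in, with the robot touching nothing.
It also fails if it takes over 61 s, if anything falls off the work surface, if the arm or the gripper's body presses on something with over 40 N, if the wrist force passes 120 N, or if a joint passes its speed limit or range.

### The arm

A 6-joint arm with a two-finger parallel gripper is mounted at the origin on the work surface. World frame = base frame: x ahead of the robot, y to its left, z up, the work surface at z = 0. Lengths are in m, angles in rad, forces in N, time in s.
With the tool pointing down it reaches from about 0.4 to 0.825 m from the base axis. Payload 7 kg.
Tool frame: the origin (TCP) lies at the very end of the fingers, on their centre line; the grasp point (between the pads) lies 19 mm behind it; x points along the fingers, z is the direction in which the jaws open and shut, and the axes are right-handed (so a half turn about x gives the same grasp; the last joint's range is limited). The gripper opens to 85 mm and grips with 20 to 120 N. Pads are 22 mm wide; open, the fingers measure 114 mm over their backs; the gripper's body (76 mm by 85 mm) begins 54 mm behind the grasp point. The pads swing forward as they close: fully open they stand 13 mm farther back than shut.
Start: joints at [1.565, 0.359, 0.012, 0, -1.224, -0.288], TCP at [0.195, 0.646, 0.231] pointing down, gripper open.
Joint ranges: [-3.07, 3.07], [-1.43, 2.12], [-1.02, 1.25], [-3.03, 1.67], [-3.05, -0], [-3.03, 3.03]. Speed limits (rad/s): [2.39, 2.39, 3.01, 3.14, 3.14, 3.14].

### API

Orientations are given as a rotation vector (axis times angle).
In Python, from rig import ctrl, viewer gives the robot as it stands. The module is installed in compiled form; this text tells all that it offers.
- The arm moves only by the tool send_rows, never from a script. Its argument "increments" is text: rows parted by semicolons, each of 6 numbers parted by spaces: the shift along the world's x, y, z in mm, then the turn, a rotation vector about the world's x, y, z in degrees. A call has 1 to 5 rows; each row shifts and turns the commanded pose from where the row before left it; what a row does not reach is not made up. A row lasts 1/8 s, in which the tool goes at most 62.5 mm and 10.7 degrees, less where a joint would pass 70% of its speed; a pose out of reach is approached as far as the arm can. A call with a gripper value outside its range is refused whole. "gripper" is the finger opening in mm, from 0 to 85.4, set as the call begins (left out, the last holds). The fingers move at their own pace and stop on an object; "force" is the grip in N (left out, the last holds). Time passes only in rows, so rows that do not move let the fingers close. It gives the time, the measured TCP pose, the force and the opening at its end, in the units of the state.
- ctrl.state(): the state, without advancing time (a new reading comes with each control period).
- viewer.camera(name): name is "side" or "top"; returns a dict with "frame" (384x512x3 uint8, red, green, blue), "camera_matrix" (3x3 intrinsics, pixels), "xyz" and "rotation" of the camera in the world. Camera axes: x right, y down, z forward; pixel columns grow to the right and rows downward; lengths in m; the calibration is good to about 2 mm. A picture is of the moment at which its call begins. There is no depth.
- ctrl.sign_off(): hands the job in, once; it reports no verdict.
The state is a dict: "time": time; "joint_positions": joint angles; "qvel": joint speeds; "effort": joint torques, N m; "ee_pos": TCP position; "ee_rot": TCP orientation; "force": force on the tool from outside, world axes, zero at the start; "wrist_torque": the same for the moment, N m; "grip_width": opening from 0.0 (shut) to 1.0 (fully open).
Only numpy, scipy, OpenCV 4.12 (cv2) and the standard library are available. Lean on these libraries where they do the work, as an engineer would, in place of code of your own. Each camera call takes 0.05 s, during which the arm holds its last target.

## Working session

There is one attempt and no reset: what is moved stays moved. The work goes in short steps, Python scripts to look and compute and a tool call to move; the robot and the scene stay as the last step left them, time stands still between calls to the robot, and variables do not carry over. Pictures are saved under pics/ and viewed, and the job is handed in when it is done.

Besides the shell and the picture viewer there is one more tool, called after ">>>" as name(argument=value, ...), one argument or row to a line, values as JSON. send_rows: Moves the arm, as the interface text tells. Its arguments: {"type":"object","properties":{"increments":{"type":"string"},"gripper":{"type":"number"},"force":{"type":"number"}},"required":["increments"]}

```bash
mkdir -p pics; cat > h.py <<'E'
import numpy as np, cv2
from rig import ctrl, viewer
def snap(n,f):
    c=viewer.camera(n); cv2.imwrite(f'pics/{f}.png',c['frame'][:,:,::-1]); np.savez(f'pics/{f}.npz',**c); return c
def ray(c,u,v,z):
    K=np.array(c['camera_matrix']);R=np.array(c['rotation']);p=np.array(c['xyz'])
    d=R@np.linalg.inv(K)@np.array([u,v,1.]); return p+d*(z-p[2])/d[2]
def proj(c,P):
    K=np.array(c['camera_matrix']);R=np.array(c['rotation']);p=np.array(c['xyz'])
    q=K@(R.T@(np.array(P)-p)); return q[:2]/q[2]
E
python3 - <<'E'
from h import *
for n in('top','side'):
    c=snap(n,n+'0'); print(n,c['xyz'],c['rotation'],c['camera_matrix'])
print(ctrl.state())
E
```

```text
top [0.45837558 0.11220435 0.92831542] [-2.13911466  2.10829725 -0.17763093] [[358.92192742   0.         255.00082636]
 [  0.         358.92192742 190.36139698]
 [  0.           0.           1.        ]]
side [ 0.56308521 -0.58028808  0.48968423] [-2.11329824  0.07792236 -0.06923186] [[363.81689752   0.         249.85600508]
 [  0.         363.81689752 186.75248489]
 [  0.           0.           1.        ]]
{'time': 0.1, 'joint_positions': array([ 1.56506795e+00,  3.59337131e-01,  1.11535906e-02, -2.84127466e-04,
       -1.22412510e+00, -2.88098273e-01]), 'qvel': array([ 0.00067254, -0.0012466 ,  0.00063084,  0.00140274, -0.00259963,
        0.00057684]), 'effort': array([-1.36335879e-03, -5.84768522e+01,  2.94106811e+01,  6.95451111e+00,
       -3.16531463e-03,  1.59749214e-05]), 'ee_pos': array([0.19540192, 0.64564427, 0.230449  ]), 'ee_rot': array([ 1.42110876,  1.05443663, -1.42309548]), 'force': array([ 0.18246013, -0.54674271,  0.34537133]), 'wrist_torque': array([ 0.03339558, -0.01600219,  0.01785275]), 'grip_width': 0.9987005040458627}
```

Rotation is a rotation vector; I'll convert it in the helper.

```bash
sed -i "s/R=np.array(c\['rotation'\])/R=cv2.Rodrigues(np.array(c['rotation'],float))[0]/" h.py
python3 - <<'E'
import cv2
for n in('top0','side0'):
    i=cv2.imread(f'pics/{n}.png'); cv2.imwrite(f'pics/{n}b.png',cv2.resize(i,(800,600),interpolation=cv2.INTER_CUBIC))
E
```

```text
(no output)
```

View pics/top0b.png

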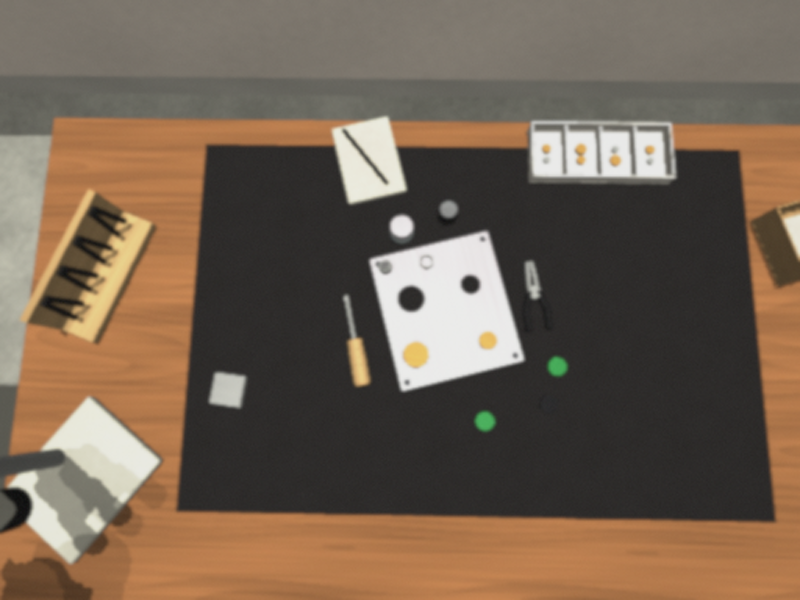

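View pics/side0b.png

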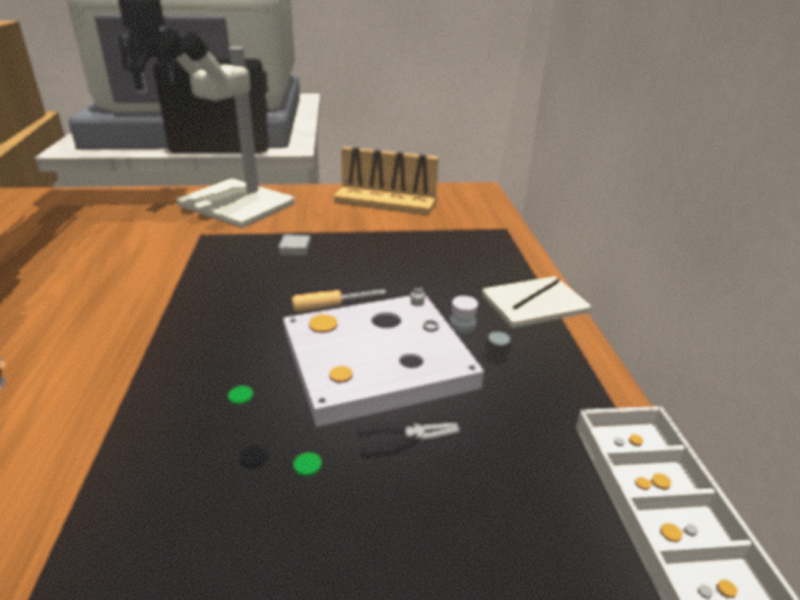

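The top view (scaled to 800x600) shows these pixels:
- Large blank (416,355) and small blank (487,340), both brass and lying on the white plate.
- Large recess (411,298) and small recess (470,284).
- Bezel (426,262), weight (385,267), jar (401,228) and loupe (448,210).

The look-alikes are the green discs at (557,366) and (485,421) and a black disc near (545,400). All three lie on the mat, not the plate. Only the brass disc at (487,340) fits small_blank. The brass discs in the tray are parts that don't belong to the job.

```bash
cat > meas.py <<'E'
from h import *
def blobs(c,mask,amin,x0,x1,y0,y1):
    m=np.zeros_like(mask); m[y0:y1,x0:x1]=mask[y0:y1,x0:x1]
    cs,_=cv2.findContours(m,cv2.RETR_EXTERNAL,cv2.CHAIN_APPROX_NONE); o=[]
    for k in cs:
        if cv2.contourArea(k)>amin: o.append(k)
    return o
def brass(c,roi):
    h=cv2.cvtColor(c['frame'],cv2.COLOR_RGB2HSV)
    return blobs(c,cv2.inRange(h,(10,90,120),(30,255,255)),20,*roi)
def cen(k):
    M=cv2.moments(k); return M['m10']/M['m00'],M['m01']/M['m00']
E
cat > m1.py <<'E'
from meas import *
c=dict(np.load('pics/top0.npz')); s=dict(np.load('pics/side0.npz'))
g=cv2.cvtColor(c['frame'],cv2.COLOR_RGB2GRAY)
# plate
k=max(blobs(c,(g>130).astype(np.uint8)*255,500,230,340,140,255),key=cv2.contourArea)
box=cv2.boxPoints(cv2.minAreaRect(k)); W=np.array([ray(c,*p,.03)[:2] for p in box]); print('plate',W.round(4).tolist(),'sides',np.linalg.norm(W-np.roll(W,-1,0),axis=1).round(4),'cen',W.mean(0).round(4))
ctr=W.mean(0)
for k in blobs(c,(g<90).astype(np.uint8)*255,40,245,320,170,205):
    u=cen(k); e=ray(c,*u,.03)[:2]; r=cv2.minEnclosingCircle(k)[1]
    print('dark',np.round(u,1),e.round(4),'diam~',2*np.sqrt(cv2.contourArea(k)/np.pi)*.9/359)
for k in brass(c,(245,330,205,245)):
    u=cen(k); print('brass top',np.round(u,1),ray(c,*u,.0345)[:2].round(4),2*np.sqrt(cv2.contourArea(k)/np.pi)*.895/359)
for k in brass(s,(190,300,198,250)):
    u=cen(k); print('brass side',np.round(u,1),ray(s,*u,.0345)[:2].round(4))
gs=cv2.cvtColor(s['frame'],cv2.COLOR_RGB2GRAY)
for k in blobs(s,(gs<90).astype(np.uint8)*255,40,230,280,195,240):
    u=cen(k); print('dark side',np.round(u,1),ray(s,*u,.03)[:2].round(4))
i=c['frame'][130:260,220:350,::-1]; cv2.imwrite('pics/crop0.png',cv2.resize(i,(600,600),interpolation=cv2.INTER_CUBIC))
E
python3 m1.py
```

```text
plate [[0.6838, 0.1752], [0.7393, -0.0289], [0.5203, -0.0786], [0.4689, 0.1174]] sides [0.2115 0.2245 0.2026 0.2226] cen [0.6031 0.0463]
dark [262.7 190.8] [0.6186 0.1034] diam~ 0.034990394227129386
dark [300.7 181.5] [0.6439 0.0068] diam~ 0.023241010483846504
brass top [265.7 226.5] [0.5277 0.095 ] 0.03613479690875978
brass top [311.8 217.5] [ 0.5518 -0.0197] 0.023703518711076628
brass side [217.7 238.8] [ 0.5553 -0.0223]
brass side [206.3 206.4] [0.5312 0.0918]
dark side [262.7 230.9] [0.6467 0.0029]
dark side [246.7 205. ] [0.6215 0.0987]
```

View pics/crop0.png

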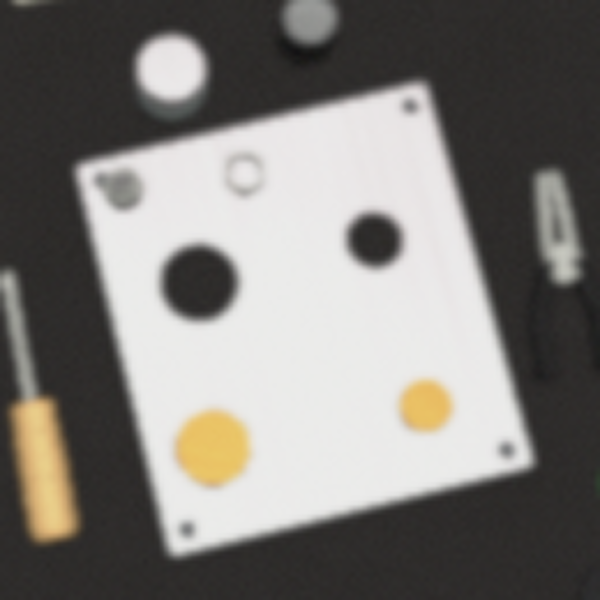

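```bash
python3 - <<'E'
from h import *
from scipy.spatial.transform import Rotation as Ro
c=dict(np.load('pics/top0.npz')); s=dict(np.load('pics/side0.npz'))
st=ctrl.state()
for z in (.23,.3,.4): print(z,proj(c,[.195,.646,z]),proj(s,[.195,.646,z]))
R=Ro.from_rotvec(st['ee_rot']).as_matrix(); print(R.round(3)); 
zt=R[:,2]; print('jaw ang',np.degrees(np.arctan2(zt[1],zt[0])))
cv2.imwrite('pics/s_crop.png',cv2.resize(s['frame'][0:150,0:300,::-1],(800,400)))
cv2.imwrite('pics/t_crop.png',cv2.resize(c['frame'][234:384,0:200,::-1],(800,600)))
E
```

```text
0.23 [-39.65189806 398.52864873] [99.74966972 59.90453873]
0.3 [-75.1609276  415.65854779] [95.28618051 36.20259556]
0.4 [-143.57688146  448.6630652 ] [88.3819966  -0.45988243]
[[-0.     0.957 -0.29 ]
 [-0.002 -0.29  -0.957]
 [-1.     0.     0.002]]
jaw ang -106.84057749203956
```

View pics/s_crop.png

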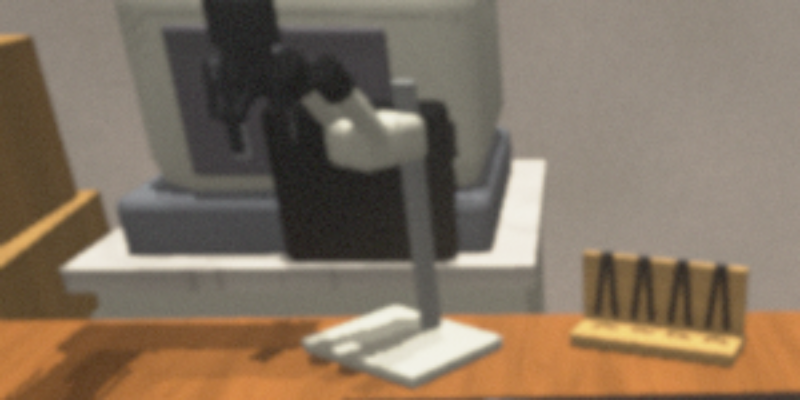

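View pics/t_crop.png

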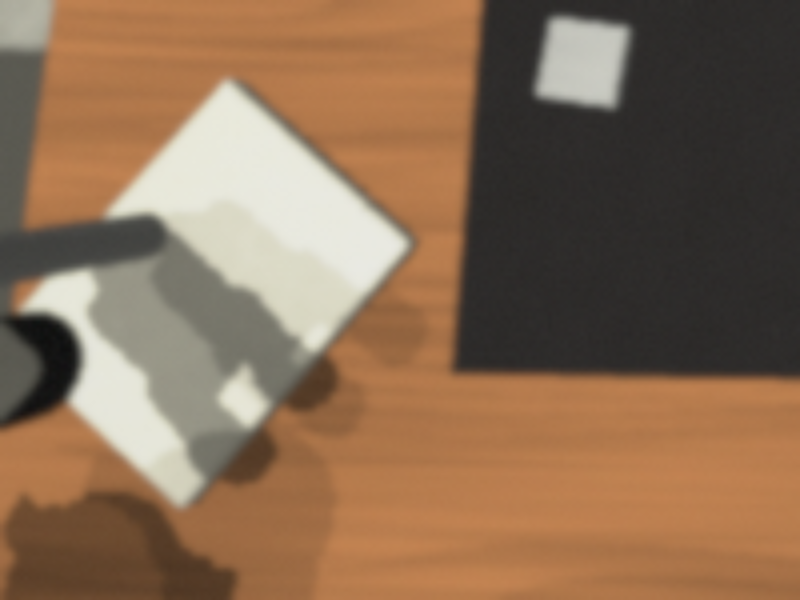

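```bash
python3 - <<'E'
from h import *
c=dict(np.load('pics/top0.npz')); s=dict(np.load('pics/side0.npz'))
print('post foot', ray(c,39,293,.02), ray(s,160,122,.02))
for p in [(57,253.5),(103,295),(46,361)]: print('base corner',ray(c,*p,.01))
print('post top side at y=.75..', [ray(s,151,31,z) for z in(.2,.25,.3)])
# scope pivot/knuckle ~ side (140,52)
print([ray(s,140,52,z) for z in(.15,.2,.25)])
print([ray(s,120,27,z) for z in(.2,.25,.3)])
print([ray(c,18,326,z) for z in(.15,.2,.25,.3,.35)])
E
```

```text
post foot [0.35754673 0.65030165 0.02      ] [0.35943603 0.6478123  0.02      ]
base corner [0.4536829  0.62220552 0.01      ]
base corner [0.35424971 0.49609431 0.01      ]
base corner [0.19880791 0.61995679 0.01      ]
post top side at y=.75.. [array([0.23182904, 1.46331946, 0.2       ]), array([0.28900443, 1.11058926, 0.25      ]), array([0.34617982, 0.75785906, 0.3       ])]
[array([0.2166533 , 1.18794587, 0.15      ]), array([0.26764653, 0.92766974, 0.2       ]), array([0.31863976, 0.66739361, 0.25      ])]
[array([0.04804824, 1.5974612 , 0.2       ]), array([0.13694451, 1.2215779 , 0.25      ]), array([0.22584078, 0.84569461, 0.3       ])]
[array([0.30520151, 0.60901738, 0.15      ]), array([0.31504161, 0.57710146, 0.2       ]), array([0.32488172, 0.54518554, 0.25      ]), array([0.33472182, 0.51326963, 0.3       ]), array([0.34456192, 0.48135371, 0.35      ])]
```

The two views place a microscope stand next to the start pose. Its post is near (0.358, 0.649), and its arm is about 0.3 m up, towards (0.32, 0.53). I'll pull the arm in radially first, then swing round inside it.

>>> send_rows(
  increments="-16 -54 0 0 0 0; -16 -54 0 0 0 0; -16 -54 0 0 0 0; -16 -54 0 0 0 0",
  gripper=25,
  force=40,
)

```text
time: 0.6
ee_pos: [0.1312, 0.4282, 0.2308]
ee_rot: [1.422, 1.055, -1.423]
force: [-1.1, 0.3, 1.2]
grip_width: 0.293
```

>>> send_rows(
  increments="42 -25 0 0 0 4; 42 -25 0 0 0 4; 42 -25 0 0 0 4; 42 -25 0 0 0 4",
)

```text
time: 1.1
ee_pos: [0.3005, 0.329, 0.2314]
ee_rot: [1.218, 1.204, -1.217]
force: [0.6, 1.2, 0.7]
grip_width: 0.291
```

>>> send_rows(
  increments="40 -43 0 0 0 2; 40 -43 0 0 0 2; 40 -43 0 0 0 1.6; 31 -55 0 0 0 0; 31 -55 0 0 0 0",
)

```text
time: 1.72
ee_pos: [0.4815, 0.0903, 0.2312]
ee_rot: [1.147, 1.248, -1.148]
force: [0.3, 0.6, 0.6]
grip_width: 0.29
```

>>> send_rows(
  increments="0 0 0 0 0 0; 0 0 0 0 0 0",
)

```text
time: 1.98
ee_pos: [0.4807, 0.0917, 0.231]
ee_rot: [1.149, 1.247, -1.149]
force: [0.1, 0.8, 0.2]
grip_width: 0.291
```

>>> send_rows(
  increments="0 0 -45 0 0 0; 0 0 -45 0 0 0; 0 0 -45 0 0 0; 0 0 -45 0 0 0; 0 0 0 0 0 0",
)

```text
time: 2.6
ee_pos: [0.4782, 0.0923, 0.049]
ee_rot: [1.141, 1.25, -1.152]
force: [-0.2, 0.2, 1.4]
grip_width: 0.292
```

```bash
cat > view.py <<'E'
import sys
from meas import *
n=sys.argv[1]
c=snap('top','t'+n); s=snap('side','s'+n); p=ctrl.state()['ee_pos']; print(p.round(4), ctrl.state()['force'].round(1), ctrl.state()['ee_rot'].round(3), proj(c,p).round(1),proj(s,p).round(1))
cv2.imwrite(f'pics/v{n}.png',np.hstack([cv2.resize(c['frame'][160:260,230:330,::-1],(400,400),interpolation=cv2.INTER_CUBIC),cv2.resize(s['frame'][165:265,180:280,::-1],(400,400),interpolation=cv2.INTER_CUBIC)]))
E
python3 view.py 1
```

```text
[0.4811 0.0934 0.0523] [0.5 0.5 1.2] [ 1.146  1.248 -1.146] [266.3 245.3] [182.9 199.9]
```

View pics/v1.png

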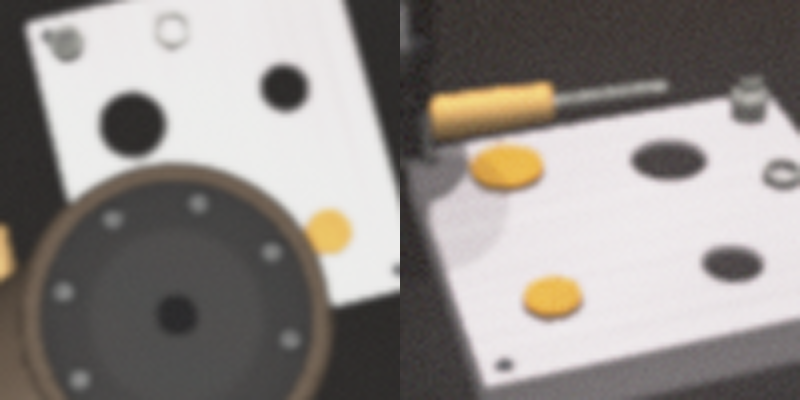

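```bash
python3 - <<'E'
from h import *
for i in range(6):
    if i: viewer.camera('top')
    print(ctrl.state()['ee_pos'].round(4))
s=dict(np.load('pics/s1.npz'))
cv2.imwrite('pics/s1c.png',cv2.resize(s['frame'][130:250,120:280,::-1],(800,600),interpolation=cv2.INTER_CUBIC))
E
```

```text
[0.4811 0.0934 0.0523]
[0.4818 0.0936 0.053 ]
[0.482  0.0935 0.0533]
[0.482  0.0933 0.0533]
[0.4819 0.0931 0.0531]
[0.4817 0.0929 0.0529]
```

View pics/s1c.png

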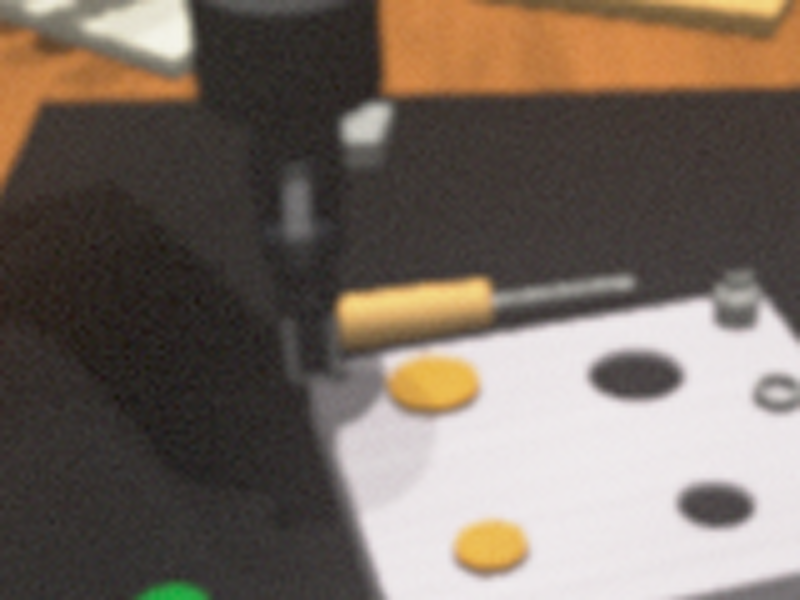

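>>> send_rows(
  increments="4 -2 -5 0 0 0; 0 0 -5 0 0 0; 0 0 -3 0 0 0; 0 0 -2 0 0 0; 0 0 0 0 0 0",
)

```text
time: 3.58
ee_pos: [0.4847, 0.0901, 0.0361]
ee_rot: [1.147, 1.248, -1.148]
force: [-0.0, 1.0, 0.4]
grip_width: 0.291
```

>>> send_rows(
  increments="0 0 -1 0 0 0; 0 0 -1 0 0 0; 0 0 0 0 0 0",
)

```text
time: 3.95
ee_pos: [0.4848, 0.0902, 0.0343]
ee_rot: [1.148, 1.247, -1.148]
force: [-0.1, 1.0, -0.0]
grip_width: 0.294
```

```bash
python3 - <<'E'
from h import *
s=snap('side','s2');print(ctrl.state()['ee_pos'].round(4),ctrl.state()['force'])
cv2.imwrite('pics/s2c.png',cv2.resize(s['frame'][165:240,170:270,::-1],(800,600),interpolation=cv2.INTER_CUBIC))
E
```

```text
[0.4849 0.0902 0.0343] [-0.27764676  0.28866065  0.66073444]
```

View pics/s2c.png

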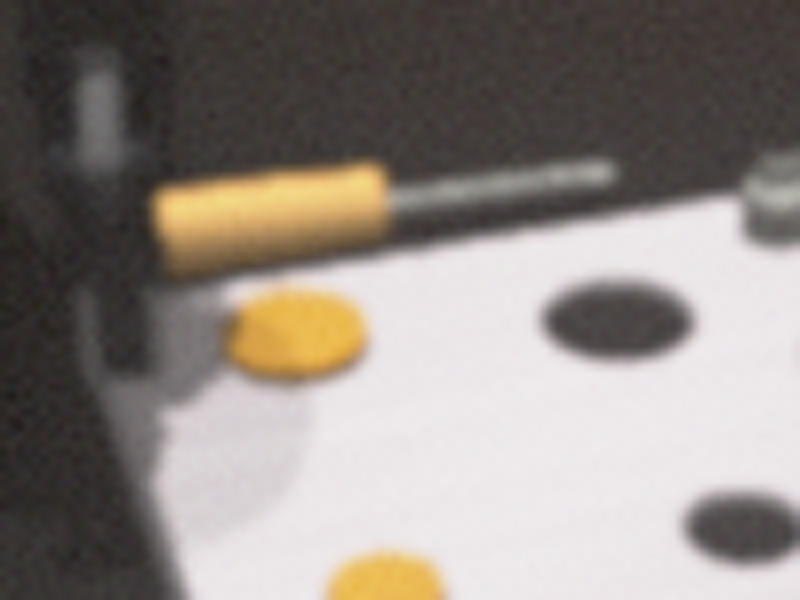

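>>> send_rows(
  increments="0 0 -1 0 0 0; 0 0 -1 0 0 0; 0 0 0 0 0 0",
)

```text
time: 4.38
ee_pos: [0.4848, 0.0901, 0.0322]
ee_rot: [1.148, 1.247, -1.148]
force: [0.2, 0.0, 1.0]
grip_width: 0.29
```

>>> send_rows(
  increments="0 0 -1 0 0 0; 0 0 0 0 0 0",
)

```text
time: 4.62
ee_pos: [0.4848, 0.0901, 0.0312]
ee_rot: [1.148, 1.247, -1.148]
force: [-0.0, -0.3, 1.0]
grip_width: 0.295
```

>>> send_rows(
  increments="0 0 -1 0 0 0; 0 0 0 0 0 0",
)

```text
time: 4.88
ee_pos: [0.4848, 0.0901, 0.0302]
ee_rot: [1.148, 1.247, -1.148]
force: [-0.6, 0.4, 0.2]
grip_width: 0.29
```

>>> send_rows(
  increments="0 0 -1 0 0 0; 0 0 0 0 0 0",
)

```text
time: 5.12
ee_pos: [0.4849, 0.0902, 0.0299]
ee_rot: [1.147, 1.247, -1.147]
force: [-2.5, 0.4, 9.0]
grip_width: 0.292
```

>>> send_rows(
  increments="0 0 -1 0 0 0; 0 0 0 0 0 0",
)

```text
time: 5.38
ee_pos: [0.4849, 0.0902, 0.0299]
ee_rot: [1.147, 1.247, -1.147]
force: [-7.1, 1.0, 21.8]
grip_width: 0.294
```

>>> send_rows(
  increments="0 0 -1 0 0 0; 0 0 0 0 0 0",
)

```text
time: 5.62
ee_pos: [0.485, 0.0902, 0.0298]
ee_rot: [1.147, 1.247, -1.146]
force: [-12.2, -0.8, 34.1]
grip_width: 0.296
```

Fingertips touch the plate at a TCP height of 30.0 mm, matching the given height of the top. I'll back off to about 1.8 mm above it and push.

>>> send_rows(
  increments="0 0 4.5 0 0 0; 5 0.4 0 0 0 0; 5 0.4 0 0 0 0; 4 0.3 0 0 0 0; 4 0.3 0 0 0 0",
)

```text
time: 6.25
ee_pos: [0.5031, 0.0915, 0.0314]
ee_rot: [1.147, 1.248, -1.148]
force: [-0.7, -0.1, 0.2]
grip_width: 0.291
```

>>> send_rows(
  increments="4 0.3 0 0 0 0; 4 0.4 0 0 0 0; 4 0.3 0 0 0 0; 4 0.4 0 0 0 0; 4 0.3 0 0 0 0",
)

```text
time: 6.88
ee_pos: [0.5231, 0.0933, 0.0318]
ee_rot: [1.148, 1.247, -1.148]
force: [0.1, 1.4, -0.0]
grip_width: 0.291
```

```bash
cat > sv.py <<'E'
import sys
from meas import *
n=sys.argv[1]
s=snap('side','s'+n);st=ctrl.state();print(st['time'],st['ee_pos'].round(4),st['force'].round(1),st['ee_rot'].round(3))
gs=cv2.cvtColor(s['frame'],cv2.COLOR_RGB2GRAY)
for k in brass(s,(190,300,200,250)):
    u=cen(k); print('brass',np.round(u,1),ray(s,*u,.0345)[:2].round(4),cv2.contourArea(k))
s0=dict(np.load('pics/side0.npz'))
cv2.imwrite(f'pics/s{n}c.png',cv2.resize(s['frame'][165:255,180:300,::-1],(800,600),interpolation=cv2.INTER_CUBIC))
E
python3 sv.py 3
```

```text
6.925 [0.5237 0.0934 0.0319] [ 0.3 -1.1 -0.2] [ 1.148  1.247 -1.147]
brass [217.7 238.8] [ 0.5553 -0.0223] 94.0
brass [216.5 206. ] [0.5536 0.092 ] 107.0
```

View pics/s3c.png

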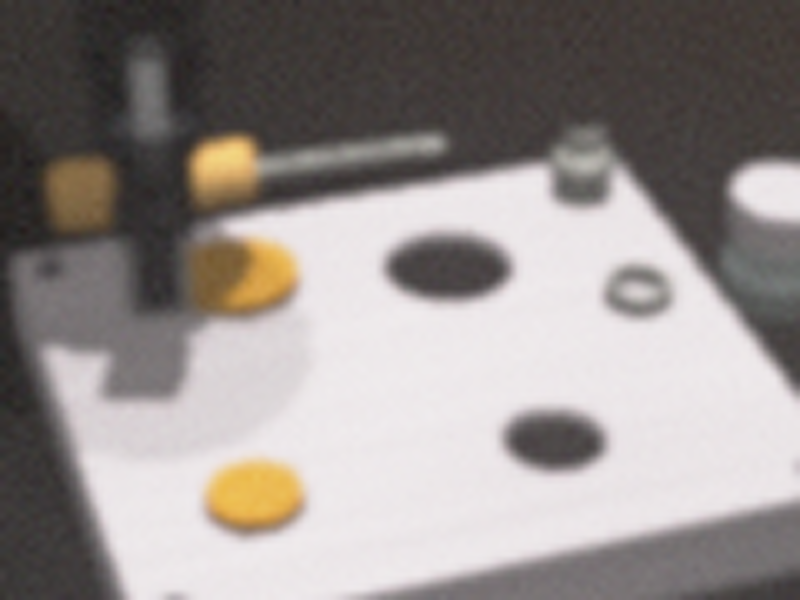

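The blank (crop centre about (238,273)) sits against the fingers and is moving towards the large recess at (448,265), with about 69 mm to go.

>>> send_rows(
  increments="4 0.3 0 0 0 0; 4 0.4 0 0 0 0; 4 0.3 0 0 0 0; 4 0.4 0 0 0 0; 4 0.3 0 0 0 0",
)

```text
time: 7.55
ee_pos: [0.5431, 0.095, 0.0318]
ee_rot: [1.148, 1.247, -1.148]
force: [-0.7, -0.2, -0.7]
grip_width: 0.291
```

>>> send_rows(
  increments="4 0.3 0 0 0 0; 4 0.4 0 0 0 0; 4 0.3 0 0 0 0; 4 0.4 0 0 0 0; 4 0.3 0 0 0 0",
)

```text
time: 8.18
ee_pos: [0.5631, 0.0967, 0.0318]
ee_rot: [1.148, 1.247, -1.148]
force: [-2.0, -0.0, -1.0]
grip_width: 0.293
```

>>> send_rows(
  increments="4 0.3 0 0 0 0; 0 0 0 0 0 0",
)

```text
time: 8.43
ee_pos: [0.5672, 0.097, 0.0318]
ee_rot: [1.148, 1.247, -1.148]
force: [-0.1, -0.8, -1.1]
grip_width: 0.29
```

```bash
python3 sv.py 4
```

```text
8.475 [0.5671 0.097  0.0318] [-0.3 -0.1 -0.1] [ 1.148  1.247 -1.148]
brass [217.6 238.8] [ 0.5552 -0.0223] 95.0
brass [236.8 204.4] [0.5989 0.0957] 116.5
```

View pics/s4c.png

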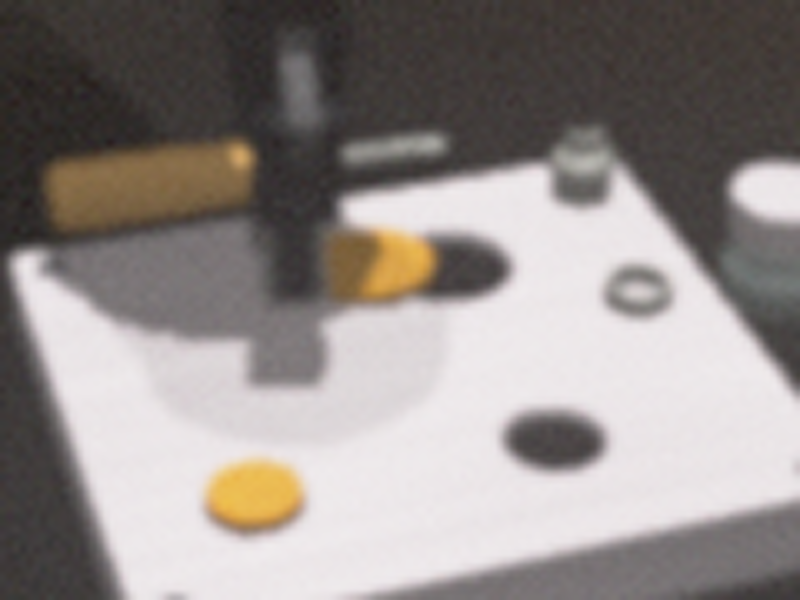

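The blank is close to the recess. Before the drop I'll back off so both cameras can check the lateral alignment.

>>> send_rows(
  increments="-20 -1.7 0 0 0 0; -30 -2.5 0 0 0 0; -25 -2 0 0 0 0; 0 0 0 0 0 0",
)

```text
time: 8.98
ee_pos: [0.4903, 0.0904, 0.0321]
ee_rot: [1.147, 1.248, -1.148]
force: [-0.5, 0.3, 1.5]
grip_width: 0.294
```

```bash
cat > both.py <<'E'
import sys
from meas import *
n=sys.argv[1]
c=snap('top','t'+n); s=snap('side','s'+n); st=ctrl.state(); print(st['time'],st['ee_pos'].round(4),st['force'].round(1))
for nm,cc,roi in (('top',c,(245,330,165,245)),('side',s,(190,300,192,250))):
    for k in brass(cc,roi):
        u=cen(k); print(nm,np.round(u,1),ray(cc,*u,.0345)[:2].round(4),cv2.contourArea(k))
cv2.imwrite(f'pics/v{n}.png',np.hstack([cv2.resize(c['frame'][160:260,230:330,::-1],(400,400),interpolation=cv2.INTER_CUBIC),cv2.resize(s['frame'][165:265,180:280,::-1],(400,400),interpolation=cv2.INTER_CUBIC)]))
E
python3 both.py 5
```

```text
9.075 [0.4924 0.0911 0.0323] [-0.7  0.2  0.7]
top [312.4 217.3] [ 0.5524 -0.0213] 61.0
top [262.7 195.3] [0.6061 0.1033] 54.0
side [217.7 238.8] [ 0.5553 -0.0223] 94.0
side [235.8 204.4] [0.5967 0.0957] 135.0
side [202.8 193.6] [0.5221 0.1453] 69.5
```

View pics/v5.png

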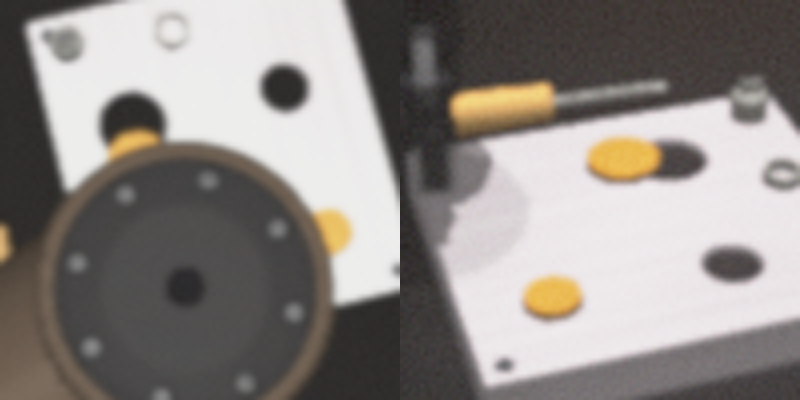

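>>> send_rows(
  increments="-25 -2 0 0 0 0; -22 -2 10 0 0 0; 0 0 0 0 0 0",
)

```text
time: 9.45
ee_pos: [0.4448, 0.0869, 0.0424]
ee_rot: [1.148, 1.247, -1.146]
force: [0.2, -0.1, 0.9]
grip_width: 0.293
```

```bash
python3 both.py 6
```

```text
9.55 [0.446  0.0873 0.0421] [ 0.2  0.  -1. ]
top [311.8 217.5] [ 0.5518 -0.0197] 71.0
top [263.9 200.1] [0.5939 0.1001] 182.0
side [217.7 238.8] [ 0.5553 -0.0223] 94.0
side [235.8 204.4] [0.5967 0.0957] 135.0
side [200.7 193.9] [0.5171 0.1444] 89.5
```

View pics/v6.png

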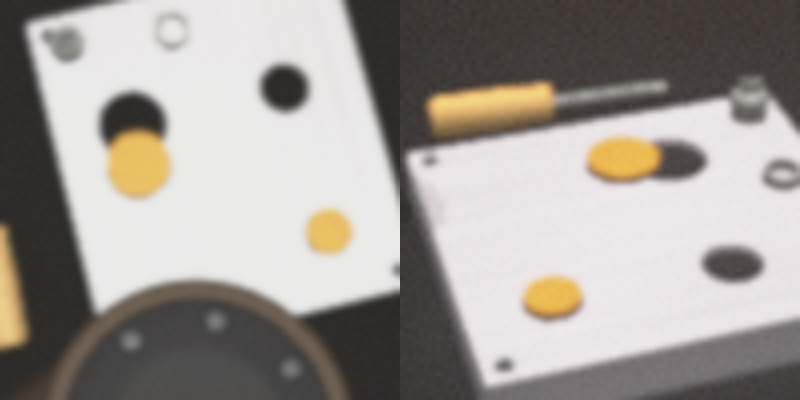

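Both views agree: the blank still needs (+24.8, +3.1) mm. I'll return and finish with the corrected direction.

>>> send_rows(
  increments="22 2 -10 0 0 0; 30 2.5 0 0 0 0; 30 2.5 0 0 0 0; 25 2 0 0 0 0; 12 0.9 0 0 0 0",
)

```text
time: 10.18
ee_pos: [0.5657, 0.0966, 0.031]
ee_rot: [1.148, 1.247, -1.148]
force: [-0.2, -0.1, -0.5]
grip_width: 0.293
```

>>> send_rows(
  increments="3 0.4 0 0 0 0; 3 0.4 0 0 0 0; 3 0.4 0 0 0 0; 3 0.3 0 0 0 0; 3 0.4 0 0 0 0",
)

```text
time: 10.8
ee_pos: [0.5789, 0.0987, 0.032]
ee_rot: [1.148, 1.247, -1.147]
force: [-0.7, 0.3, -0.3]
grip_width: 0.292
```

>>> send_rows(
  increments="2 0.3 0 0 0 0; 2 0.2 0 0 0 0; 2 0.3 0 0 0 0; 2 0.2 0 0 0 0; 2 0.3 0 0 0 0",
)

```text
time: 11.42
ee_pos: [0.589, 0.0999, 0.0318]
ee_rot: [1.148, 1.247, -1.148]
force: [-0.3, 0.1, 1.2]
grip_width: 0.294
```

```bash
python3 sv.py 7
```

```text
11.475 [0.5893 0.1    0.0319] [ 1.3  0.1 -0.2] [ 1.148  1.247 -1.147]
brass [217.7 238.8] [ 0.5553 -0.0223] 94.0
brass [246.5 204. ] [0.6208 0.0961] 98.0
```

View pics/s7c.png

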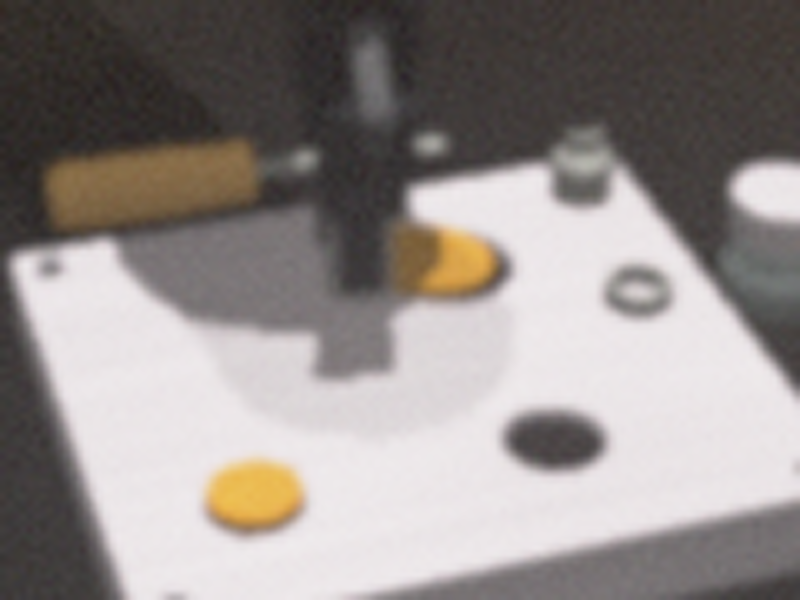

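The blank is over the recess, front edge at crop x≈497 against the far rim at 512, with a few mm left.

>>> send_rows(
  increments="1 0.1 0 0 0 0; 1 0.1 0 0 0 0; 1 0.1 0 0 0 0; 0 0 0 0 0 0",
)

```text
time: 11.98
ee_pos: [0.5919, 0.1002, 0.0318]
ee_rot: [1.148, 1.247, -1.148]
force: [-0.7, -0.0, 0.0]
grip_width: 0.294
```

```bash
python3 sv.py 8
```

```text
12.025 [0.5919 0.1002 0.0318] [-1.1  0.7 -0.7] [ 1.148  1.247 -1.148]
brass [217.7 238.8] [ 0.5553 -0.0223] 94.0
brass [247.7 204.3] [0.6233 0.0948] 92.0
```

View pics/s8c.png

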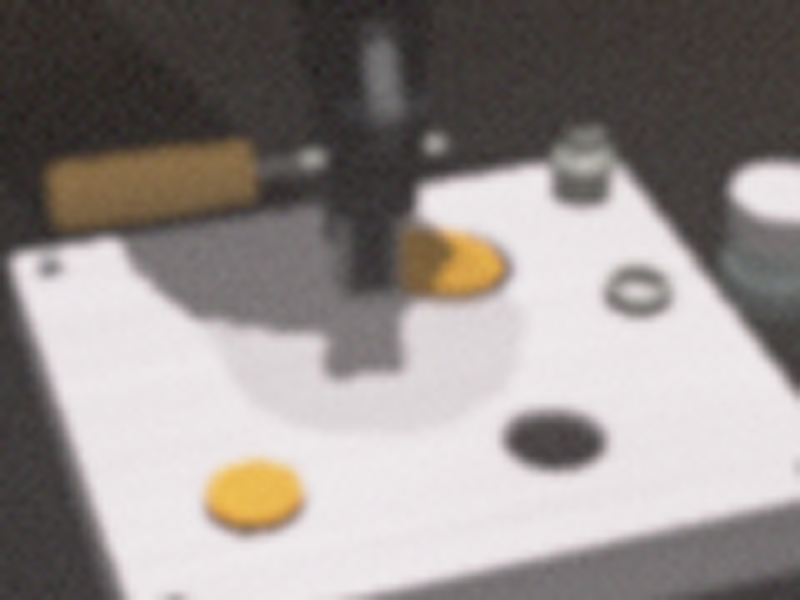

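>>> send_rows(
  increments="1 0.1 0 0 0 0; 1 0.1 0 0 0 0; 0 0 0 0 0 0",
)

```text
time: 12.4
ee_pos: [0.5941, 0.1004, 0.0319]
ee_rot: [1.148, 1.247, -1.147]
force: [0.7, 0.4, -0.1]
grip_width: 0.294
```

>>> send_rows(
  increments="-15 -1.3 0 0 0 0; -30 -2.5 0 0 0 0; -40 -3.3 3 0 0 0; -40 -3.3 10 0 0 0; 0 0 0 0 0 0",
)

```text
time: 13.02
ee_pos: [0.4657, 0.0891, 0.0455]
ee_rot: [1.147, 1.248, -1.147]
force: [1.7, 0.0, 0.2]
grip_width: 0.291
```

```bash
python3 both.py 9;python3 - <<'E'
from h import *
s=dict(np.load('pics/s9.npz'))
cv2.imwrite('pics/s9d.png',cv2.resize(s['frame'][190:220,225:270,::-1],(750,500),interpolation=cv2.INTER_CUBIC))
E
```

```text
13.125 [0.4686 0.0902 0.0454] [ 1.4 -0.1  0.6]
top [311.8 217.4] [ 0.552  -0.0196] 72.0
top [262.7 191. ] [0.6172 0.1034] 172.0
side [217.7 238.8] [ 0.5553 -0.0223] 94.0
side [246.5 204.7] [0.6206 0.0934] 119.0
side [200.9 193.9] [0.5176 0.1442] 92.5
```

View pics/v9.png

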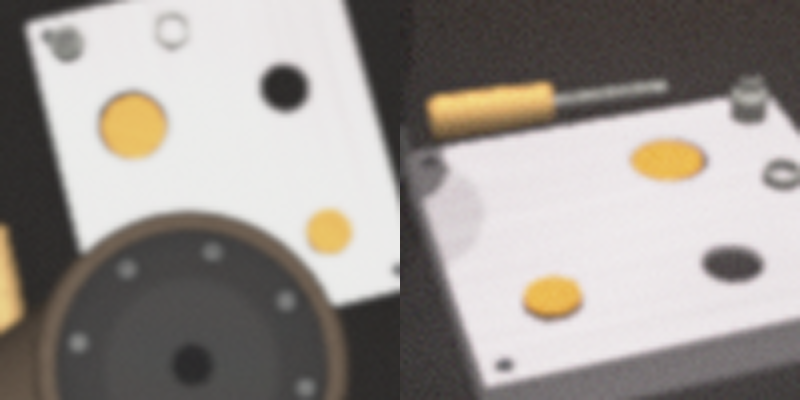

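View pics/s9d.png

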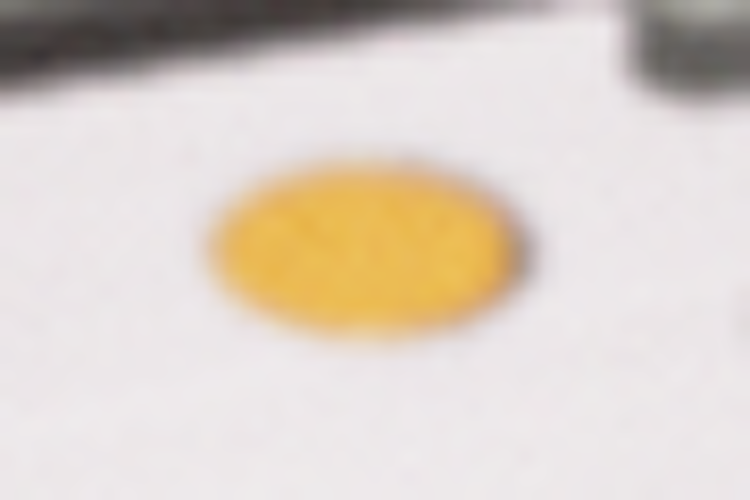

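The large blank lies flush in its recess: the side view shows no visible thickness, and its centroid (246.5,204.7) matches the recess at (246.7,205). Next is the small one, with direction about 15.8° and the jaws narrowed to 20 mm.

>>> send_rows(
  increments="16 -40 8 0 0 3.6; 16 -40 0 0 0 3.6; 16 -40 0 0 0 3.6; 0 0 0 0 0 0; 0 0 0 0 0 0",
  gripper=20,
)

```text
time: 13.75
ee_pos: [0.5169, -0.0303, 0.0523]
ee_rot: [1.008, 1.325, -1.009]
force: [-0.7, 0.5, 0.3]
grip_width: 0.23
```

```bash
python3 - <<'E'
from h import *
from scipy.spatial.transform import Rotation as Ro
viewer.camera('side');st=ctrl.state();R=Ro.from_rotvec(st['ee_rot']).as_matrix()
print(st['time'],st['ee_pos'].round(4),'push dir',np.degrees(np.arctan2(R[0,2],-R[1,2])), st['grip_width'],R[:,0].round(3))
E
```

```text
13.8 [ 0.5168 -0.0299  0.0525] push dir 15.529587385021935 0.23249588951249733 [-0.001 -0.    -1.   ]
```

>>> send_rows(
  increments="0 0 -10 0 0 0; 0 0 -6 0 0 0; 0 0 -3 0 0 0; 0 0 -1 0 0 0; 0 0 0 0 0 0",
)

```text
time: 14.42
ee_pos: [0.5169, -0.03, 0.0328]
ee_rot: [1.007, 1.326, -1.007]
force: [0.6, 0.9, -1.0]
grip_width: 0.233
```

```bash
python3 sv.py 10
```

```text
14.475 [ 0.517  -0.03    0.0329] [-0.5 -0.1  0.4] [ 1.007  1.325 -1.007]
brass [217.7 238.8] [ 0.5554 -0.0223] 93.5
brass [246.6 204.6] [0.6207 0.0936] 118.0
```

View pics/s10c.png

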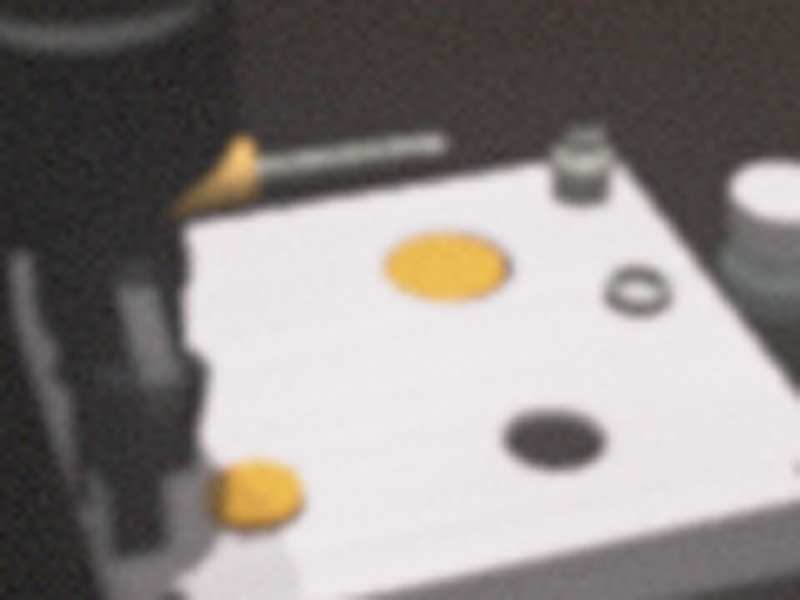

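>>> send_rows(
  increments="3.9 1.1 -0.9 0 0 0; 3.9 1.1 0 0 0 0; 3.9 1.1 0 0 0 0; 3.9 1.1 0 0 0 0; 3.9 1.1 0 0 0 0",
)

```text
time: 15.1
ee_pos: [0.5366, -0.0245, 0.0319]
ee_rot: [1.007, 1.326, -1.007]
force: [-0.0, 0.5, -0.1]
grip_width: 0.232
```

>>> send_rows(
  increments="3.9 1.1 0 0 0 0; 3.9 1.1 0 0 0 0; 3.9 1.1 0 0 0 0; 3.9 1.1 0 0 0 0; 3.9 1.1 0 0 0 0",
)

```text
time: 15.72
ee_pos: [0.5561, -0.019, 0.0319]
ee_rot: [1.007, 1.326, -1.007]
force: [-0.9, -0.4, -0.6]
grip_width: 0.233
```

>>> send_rows(
  increments="3.9 1.1 0 0 0 0; 3.9 1.1 0 0 0 0; 3.9 1.1 0 0 0 0; 3.9 1.1 0 0 0 0; 3.9 1.1 0 0 0 0",
)

```text
time: 16.35
ee_pos: [0.5756, -0.0135, 0.0319]
ee_rot: [1.007, 1.326, -1.007]
force: [-0.5, 0.7, 0.5]
grip_width: 0.231
```

>>> send_rows(
  increments="3.9 1.1 0 0 0 0; 3.9 1.1 0 0 0 0; 3.9 1.1 0 0 0 0; 3.9 1.1 0 0 0 0; 0 0 0 0 0 0",
)

```text
time: 16.98
ee_pos: [0.5913, -0.009, 0.0319]
ee_rot: [1.007, 1.325, -1.007]
force: [-0.1, -0.5, -0.8]
grip_width: 0.236
```

```bash
python3 sv.py 11
```

```text
17.025 [ 0.5911 -0.0091  0.0318] [-0.5  0.6  0.1] [ 1.007  1.326 -1.007]
brass [248.7 232.7] [ 0.6173 -0.0068] 54.0
brass [251. 205.] [0.6305 0.0914] 50.0
```

View pics/s11c.png

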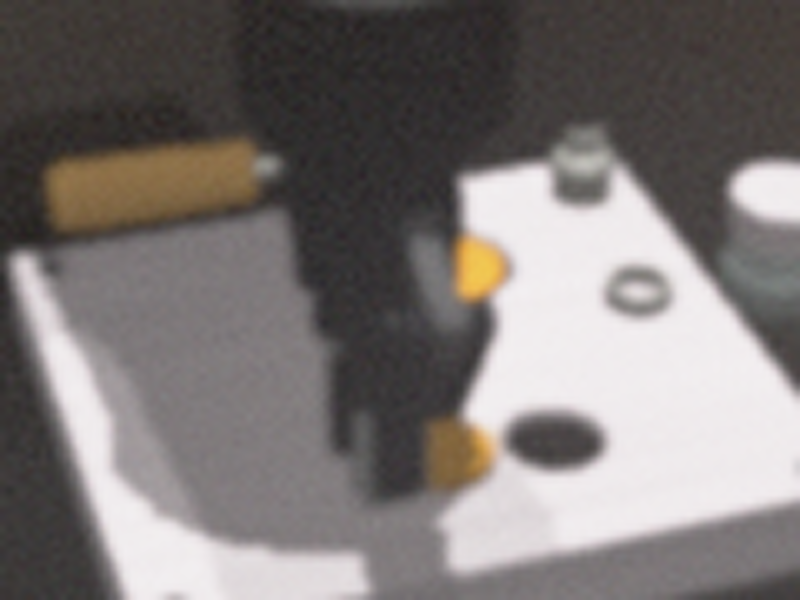

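>>> send_rows(
  increments="-19.2 -5.4 0 0 0 0; -29 -8 0 0 0 0; -29 -8 0 0 0 0; -29 -8 5 0 0 0; 0 0 0 0 0 0",
)

```text
time: 17.65
ee_pos: [0.4829, -0.0391, 0.0374]
ee_rot: [1.007, 1.326, -1.007]
force: [0.5, -0.2, 0.6]
grip_width: 0.232
```

```bash
python3 both.py 12
```

```text
17.75 [ 0.4854 -0.0384  0.0374] [ 0.1 -0.8  0.1]
top [304.7 194.5] [ 0.6097 -0.0025] 69.0
top [262.7 191. ] [0.6172 0.1034] 172.0
side [246.6 232.3] [ 0.6133 -0.0054] 90.0
side [246.6 204.6] [0.6207 0.0935] 119.5
side [200.9 193.9] [0.5177 0.1442] 91.0
```

View pics/v12.png

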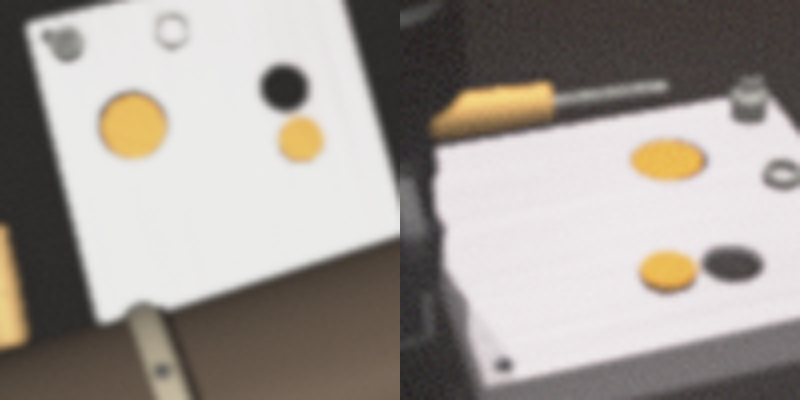

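Both views agree on about (+33.8, +8.8) mm to go. I'll return and finish.

>>> send_rows(
  increments="29 8 -5 0 0 0; 29 8 0 0 0 0; 29 8 0 0 0 0; 16.2 4.6 0 0 0 0; 3 0.8 0 0 0 0",
)

```text
time: 18.38
ee_pos: [0.5916, -0.0089, 0.0313]
ee_rot: [1.006, 1.326, -1.007]
force: [0.4, 0.2, 0.7]
grip_width: 0.234
```

>>> send_rows(
  increments="3 0.8 0 0 0 0; 3 0.8 0 0 0 0; 3 0.8 0 0 0 0; 3 0.8 0 0 0 0; 3 0.8 0 0 0 0",
)

```text
time: 19.0
ee_pos: [0.6061, -0.0051, 0.032]
ee_rot: [1.007, 1.326, -1.007]
force: [0.0, -1.0, 0.3]
grip_width: 0.238
```

>>> send_rows(
  increments="3 0.8 0 0 0 0; 3 0.8 0 0 0 0; 3 0.8 0 0 0 0; 2 0.5 0 0 0 0; 2 0.5 0 0 0 0",
)

```text
time: 19.62
ee_pos: [0.619, -0.0018, 0.0319]
ee_rot: [1.007, 1.326, -1.007]
force: [-0.2, 0.3, -0.1]
grip_width: 0.234
```

>>> send_rows(
  increments="2 0.5 0 0 0 0; 2 0.5 0 0 0 0; 1 0.3 0 0 0 0; 1 0.2 0 0 0 0; 0 0 0 0 0 0",
)

```text
time: 20.25
ee_pos: [0.625, -0.0002, 0.0319]
ee_rot: [1.007, 1.326, -1.007]
force: [-0.2, -0.5, 0.2]
grip_width: 0.24
```

```bash
python3 sv.py 13
```

```text
20.3 [ 6.25e-01 -2.00e-04  3.19e-02] [-0.2 -0.4  0.5] [ 1.007  1.326 -1.007]
brass [265.  230.6] [ 0.6508 -0.0021] 36.0
```

View pics/s13c.png

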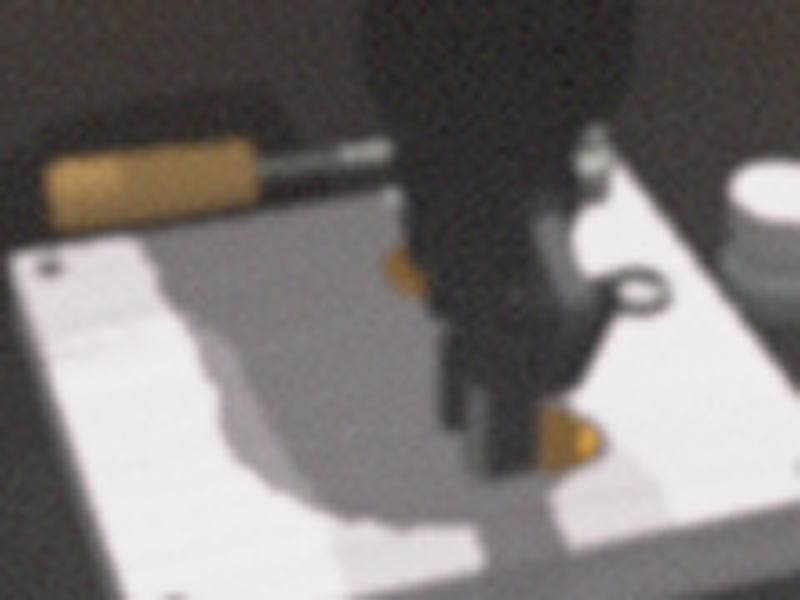

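>>> send_rows(
  increments="1 0.3 0 0 0 0; 1 0.2 0 0 0 0; 0 0 0 0 0 0",
)

```text
time: 20.68
ee_pos: [0.6271, 0.0003, 0.0319]
ee_rot: [1.007, 1.325, -1.007]
force: [0.2, -0.1, 0.1]
grip_width: 0.233
```

>>> send_rows(
  increments="-19.2 -5.4 0 0 0 0; -29 -8 0 0 0 0; -29 -8 5 0 0 0; -29 -8 20 0 0 0; -29 -8 30 0 0 0",
)

```text
time: 21.3
ee_pos: [0.4902, -0.0376, 0.0868]
ee_rot: [1.006, 1.327, -1.008]
force: [0.8, -0.2, 1.0]
grip_width: 0.235
```

>>> send_rows(
  increments="-10 0 0 0 0 0; 0 0 0 0 0 0; 0 0 0 0 0 0",
)

```text
time: 21.68
ee_pos: [0.4822, -0.037, 0.0864]
ee_rot: [1.006, 1.326, -1.007]
force: [0.2, -0.6, 0.3]
grip_width: 0.231
```

```bash
python3 both.py 14;python3 - <<'E'
from h import *
s=dict(np.load('pics/s14.npz'))
cv2.imwrite('pics/s14d.png',cv2.resize(s['frame'][190:245,225:295,::-1],(763,600),interpolation=cv2.INTER_CUBIC))
E
```

```text
21.775 [ 0.4821 -0.0371  0.0862] [ 0.  -0.  -0.3]
top [262.7 191. ] [0.6172 0.1034] 172.0
top [300.8 181.8] [0.6424 0.007 ] 81.5
side [262.4 230.6] [ 0.6456 -0.0018] 78.5
side [246.6 204.6] [0.6208 0.0935] 118.0
side [200.8 193.9] [0.5174 0.1443] 90.5
```

View pics/v14.png

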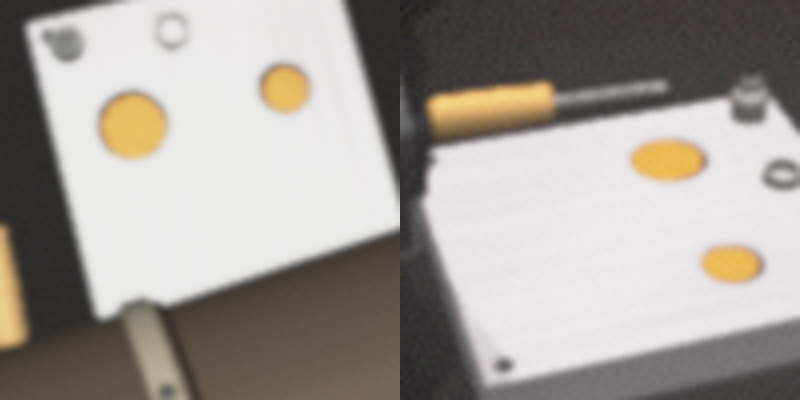

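View pics/s14d.png

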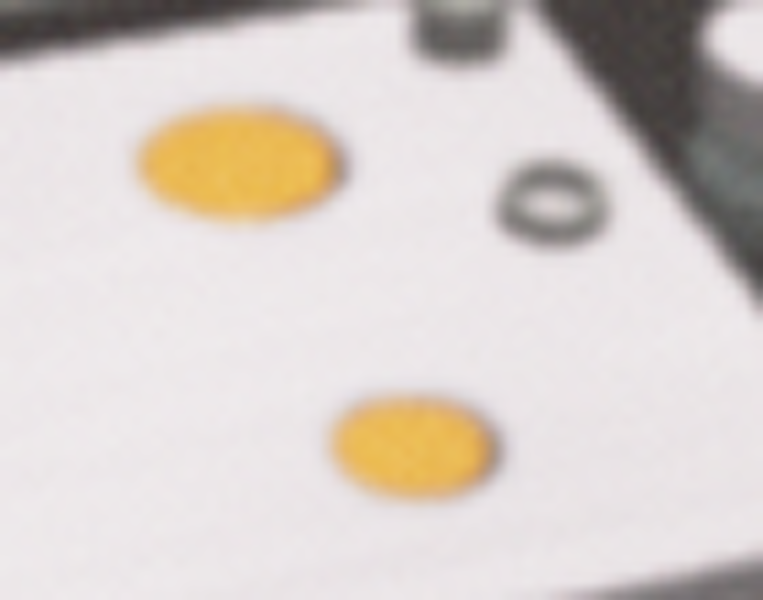

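Both blanks are flush in their recesses. I'll raise clear, then compare the bystanders with the first picture.

>>> send_rows(
  increments="0 0 40 0 0 0; 0 0 40 0 0 0; 0 0 0 0 0 0; 0 0 0 0 0 0",
)

```text
time: 22.28
ee_pos: [0.4816, -0.0371, 0.1661]
ee_rot: [1.007, 1.326, -1.008]
force: [-0.2, 0.2, -0.4]
grip_width: 0.235
```

```bash
python3 both.py 15; python3 - <<'E'
from h import *
for a,b in (('side0','s15'),('top0','t15')):
    A=np.load(f'pics/{a}.npz')['frame'];B=np.load(f'pics/{b}.npz')['frame']
    d=cv2.absdiff(cv2.GaussianBlur(A,(5,5),0),cv2.GaussianBlur(B,(5,5),0)).max(2)
    cv2.imwrite(f'pics/d_{b}.png',np.hstack([cv2.resize(B[:,:,::-1],(400,300)),cv2.resize(cv2.merge([np.clip(d.astype(int)*4,0,255).astype(np.uint8)]*3),(400,300))]))
E
```

```text
22.375 [ 0.4812 -0.0373  0.1656] [-0.1 -0.5 -0. ]
top [262.7 191. ] [0.6172 0.1034] 172.0
top [300.8 181.8] [0.6424 0.007 ] 81.5
side [262.4 230.6] [ 0.6456 -0.0018] 78.5
side [246.6 204.6] [0.6207 0.0935] 119.5
side [200.6 194. ] [0.5169 0.1441] 92.0
```

View pics/d_s15.png

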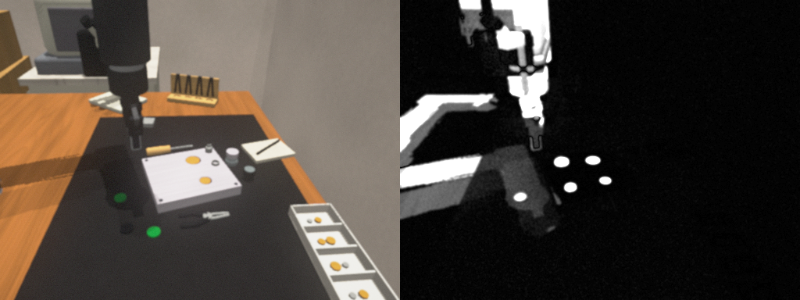

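View pics/d_t15.png

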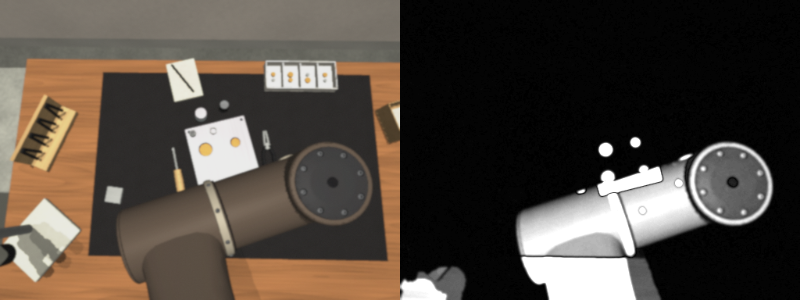

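The difference images show changes only at the blanks' old and new places, the arm and its shadow (the green disc is just shaded). No bystander has moved.

```bash
python3 -c "
from rig import ctrl
print(ctrl.sign_off())"
```

```text
the job is handed in; nothing more can be done
None
```

Both brass blanks are in their own recesses, and I handed the job in at about 22.4 s of the 61 s allowed. I slid the large one in first, then the small one. Each was pushed with two partly opened fingertips about 2 mm above the plate, and I checked its line with both cameras just before the drop.

**Last checks:**
- **Seating:** both blanks look flush in the top and side views, with no rim standing up. Their centres match the empty recesses to about 0.5 pixel, roughly 1 mm.
- **Everything else:** comparing the first and last pictures shows changes only at the blanks, the arm and its shadow. In the last top view the arm hid part of the bench, but the side view showed nothing moved there.
- **Force:** the highest reading was about 36 N at the wrist. It came from a deliberate fingertip touch on the plate to find its height; pushing stayed within about 3 N.
- **Gripper:** it ended about 135 mm above the plate, touching nothing.

**Disagreement:** the two cameras' absolute positions differed by up to about 5 mm. They agreed to about 1.5 mm on how far each blank was from its recess, so I steered by that.

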